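# Knock two jammed steel balls out of a sample tube

## Task

Two steel balls are jammed in the neck of the glass sample tube on the tipping stand. Bring the round dish under the place where the tube's mouth comes down, then swing the tube over by its crank so that its rim raps hard on the knock bar, swinging it back and rapping again until both balls have dropped into the dish. Finish with the tube swung back to its rest, mouth up, both balls lying in the upright dish, and the jar, dropper bottle and glue stick left where they stand.

Things in the scene. Friction and masses are not known exactly. Their poses are not given: they have to be found in the camera images.
- stand: aluminium tipping stand fixed to the worktop; origin on the worktop below the hinge. Its x axis is level along the hinge, y toward where the tube comes down, z up; the crank is on its -x side. Base plate x +-40 mm, y -80 to +25, 8 mm thick; two cheeks at x = +-25 mm, y +-18, up to z = 108; rear struts to y = -32, z = 123
- drop_point (a point): point on the worktop in the stand's frame at (0, 80 mm, 0): straight below the tube's mouth when the tube hangs mouth down on the knock bar; the dish's middle belongs here
- rocker (a joint): swing of the tube about the hinge, rad. 0 = at rest against its stop (tube above the hinge, mouth toward the stand's +y, 20 deg up). 1.92 = over, mouth straight down, rim on the knock bar. Nearly free: below 0.4 it falls back to rest, beyond 0.9 it falls over. Let fall freely (about 1 m/s at the rim) a rap drives out one ball, at times both; lowered slowly they stay jammed
- crank_pin (a point): on the axis of the crank's black pin (12 mm thick, along the stand's x from -41 to -91 mm, this point at -70; nothing beyond its free end). It turns with the tube, 70 mm from the hinge: at joint value q it is at y = 70 cos(145 deg - q), z = 80 + 70 sin(145 deg - q) mm in the stand's frame: y -57, z 120 at rest, about y +57, z 120 when over. 1 to 2 N along its arc move it
- mouth (a point): centre of the tube's open mouth (bore 20 mm), moves with the tube, 86 mm from the hinge (80 mm from it to the tube's axis). Pale glass tube 27 mm thick, 84 mm long, flange about 40 mm wide at the mouth, grey cap at the closed end. The balls are inside, within 45 mm of the mouth, behind two springy lips
- ball_1: bright steel ball, 18 mm, 24 g, nearest the mouth; origin at its centre
- ball_2: bright steel ball, 18 mm, 24 g, behind ball_1; origin at its centre. The two are alike
- dish: plain loose aluminium dish, round and open, 86 mm wide at the rim, 76 mm at the foot, 28 mm high, wall and floor 3 mm, with a flat cone 7 mm high and 36 mm wide in the middle of the floor, 0.12 kg. Origin: centre of its underside, z up
- jar: bystander: screw-top plastic jar, 43 mm wide, 51 mm high, origin under its centre
- bottle: bystander: dropper bottle, 28 mm wide, 92 mm high, origin under its centre
- glue: bystander: glue stick standing upright, 22 mm wide, 74 mm high, origin under its centre
- hinge (a point): on the hinge line midway between the cheeks, 80 mm above the stand's origin
- knock_edge_mid (a point): middle of the knock bar's upper edge (steel bar 44 mm wide in x, between the cheeks, reaching out to y = +66 mm in the stand's frame, top at z = 48 mm, underside at 38 mm: the 28 mm high dish passes under it)

How it is judged:
On the way, in this order (a step that is already met when the one before it is completed fails the run):
1. the dish stands under the drop point while both balls are still in the tube (horizontal distance between dish and drop_point below 0.022 m and height (world z) of dish below 0.006 m and distance between each of ball_1, ball_2 and mouth below 0.06 m), for 0.2 s.
2. both balls have dropped into the dish (horizontal distance between each of ball_1, ball_2 and dish below 0.037 m and z of ball_1 in the frame of dish between 0 and 0.026 m and z of ball_2 in the frame of dish between 0 and 0.026 m), for 0.2 s.
At the end, for the whole second after the job is handed in: both balls lie in the dish (centres within 37 mm of its axis and below its rim), the dish stands upright and at rest on the worktop, and the tube is back at its rest (rocker below 0.12 rad) (all of step 2 and angle between dish's own z axis and vertical below 0.1 rad and height (world z) of dish below 0.006 m and linear speed of dish below 0.02 m/s and value of joint rocker below 0.12 rad); the robot touches nothing.
It fails at once if the jar, the bottle or the glue stick is moved more than 30 mm or the bottle is tipped over (distance of any of jar, bottle, glue from where it was at the start of the episode above 0.03 m or angle between bottle's own z axis and vertical above 0.5 rad).
It also fails if it takes over 67 s, if anything falls off the work surface, if the arm or the gripper's body presses on something with over 40 N, if the wrist force passes 120 N, or if a joint passes its speed limit or range.

## Robot

A 6-joint arm with a two-finger parallel gripper is mounted at the origin on a cart in front of the work surface, level with it; the furniture and walls round the work are solid. World frame = base frame: x ahead of the robot, y to its left, z up, the work surface at z = 0. Lengths are in m, angles in rad, forces in N, time in s.
With the tool pointing down it reaches from about 0.325 to 0.9 m from the base axis. Payload 6.1 kg.
Tool frame: the origin (TCP) lies at the very end of the fingers, on their centre line; the grasp point (between the pads) lies 19 mm behind it; z points along the fingers, y is the direction in which the jaws open and shut (so a half turn about z gives the same grasp; the last joint's range is limited). The gripper opens to 87 mm and grips with 3 to 60 N. Pads are 19 mm wide; open, the fingers measure 117 mm over their backs; the gripper's body (75 mm by 190 mm) begins 51 mm behind the grasp point.
Start: joints at [1.164, 0.22, 1.526, -0, 1.395, -0.126], TCP at [0.173, 0.601, 0.195] pointing down, gripper open.
Joint ranges: [-2.98, 2.98], [-0.91, 2.08], [0.09, 2.57], [-1.24, 4.39], [0.2, 2.65], [-2.68, 2.68]. Speed limits (rad/s): [2.57, 2.57, 3.01, 3.14, 3.14, 3.14].

## Interface

Orientations are given as a unit quaternion [x, y, z, w].
In Python, from plant import env gives the robot as it stands.
- The arm moves only by the shell command python3 -m handwheel 'ROWS' [FORCE]. ROWS is text: rows parted by semicolons, each of 7 numbers parted by spaces: the shift along the tool's x, y, z in mm, then the turn, a rotation vector about the tool's x, y, z in rad, then the closure, from -1 (fully open) to 1 (shut). In form: dx dy dz wx wy wz grip; .... A call has exactly 8 rows; each row is the pose to reach, as a shift and turn from the pose commanded when the call began, along the tool's axes at that moment; what a row does not reach only later rows make up. A row lasts 1/10 s, in which the tool goes at most 50 mm and 8.59 degrees, less where a joint would pass 70% of its speed; a pose out of reach is approached as far as the arm can. A call with a gripper value outside its range is refused whole. The fingers move at their own pace and stop on an object; FORCE is the grip in N (left out, the last holds). Time passes only in rows, so rows that repeat a pose let the fingers close, or fill a call up. It gives the time, the measured TCP pose, the force and the opening at its end, in the units of the state.
- env.get_obs(): the state, without advancing time (a new reading comes with each control period).
- env.capture(name): name is "scene" or "top" or "wrist"; returns (picture, depth): 400x640x3 uint8, red, green, blue; 400x640 float32, m along the optical axis (not along the pixel's ray), 0 where there is no reading.
- env.calibration(name): a dict with "intrinsics" (3x3 intrinsics, pixels), "dist" ([k1, k2, p1, p2, k3] as OpenCV has them; the pictures are not rectified), "xyz" and "orientation" of the camera in the world. Camera axes: x right, y down, z forward; pixel columns grow to the right and rows downward; lengths in m; the calibration is good to about 2 mm. A picture is of the moment at which its call begins: read the wrist's pose just before it. calibration takes no time and is no camera call; for the wrist camera it gives the pose at the moment of the call.
- env.job_done(): hands the job in, once; it reports no verdict.
Trained networks look in the newest picture that a camera, given by its name, has taken for a name from the list of things; names that differ only in an ending like _2 or _b are one class to them, and where a whole thing is asked for, a point or a joint stands for the part that bears it (a point fixed in the world has none). Each returns a list of dicts, best first, with "confidence" (0 to 1); they miss things now and then, are a little off and sometimes report something else, mostly with a low value. They report only what shows in the picture. A call takes as long as a camera call.
- env.cut_out(camera, query): "mask" (400x640 bool, what is visible of it).
- env.pinpoint(camera, query): "position" ([x, y, z] in m, in the coordinates of the camera as it stood for that picture, good to about 4 mm: a listed point, or the origin of a listed thing).
The state is a dict: "time": time; "qpos": joint angles; "qd": joint speeds; "joint_torque": joint torques, N m; "eef_pos": TCP position; "tcp_rot": TCP orientation; "force": force on the tool from outside, world axes, zero at the start; "torque": the same for the moment, N m; "opening": finger opening in m.
Only numpy, scipy, OpenCV 4.12 (cv2) and the standard library are available. Lean on these libraries where they do the work, as an engineer would, in place of code of your own. Each camera call takes 0.05 s, during which the arm holds its last target.

## Working session

There is one attempt and no reset: what is moved stays moved. The work goes in short steps, Python scripts to look and compute and a shell command to move; the robot and the scene stay as the last step left them, time stands still between calls to the robot, and variables do not carry over. Pictures are saved under pics/ and viewed, and the job is handed in when it is done.

```bash
ls; mkdir -p pics; cat > h.py <<'E'
import numpy as np, cv2
from scipy.spatial.transform import Rotation as R
from plant import env
def cam2w(name,p,cal=None):
    c=cal or env.calibration(name)
    o=c["orientation"]; o=np.array(o)
    r=R.from_quat(o) if o.size==4 else R.from_matrix(o)
    return r.apply(p)+np.array(c["xyz"])
def save(name,fn):
    im,d=env.capture(name); cv2.imwrite(fn,im[:,:,::-1]); return im,d
E
python3 - <<'E'
from h import *
s=env.get_obs(); print({k:np.round(v,3) for k,v in s.items()})
for c in ["scene","top"]:
    im,d=save(c,f"pics/{c}0.png"); print(c,env.calibration(c)["xyz"])
    for q in ["dish","stand","drop_point","crank_pin","mouth","hinge","knock_edge_mid","jar","bottle","glue","ball_1"]:
        r=env.pinpoint(c,q)
        print(q,[(round(x["confidence"],2),np.round(cam2w(c,x["position"]),4).tolist()) for x in r[:2]])
print(env.get_obs()["time"])
E
```

```text
pics
{'time': np.float64(0.0), 'qpos': array([ 1.164,  0.221,  1.528,  0.   ,  1.395, -0.126]), 'qd': array([ 0.001,  0.   , -0.   ,  0.001, -0.002, -0.001]), 'joint_torque': array([-3.0000e-03, -4.9461e+01, -3.8737e+01,  6.9000e-02,  5.7000e-02,
       -0.0000e+00]), 'eef_pos': array([0.173, 0.6  , 0.194]), 'tcp_rot': array([ 0.14 ,  0.99 , -0.001, -0.   ]), 'force': array([ 0.014, -0.765, -0.516]), 'torque': array([-0.015, -0.009,  0.036]), 'opening': np.float64(0.087)}
scene [-0.03409021  0.2857109   0.47005841]
dish [(0.69, [0.4995, -0.0379, 0.0004])]
stand [(0.75, [0.5015, -0.2142, -0.0036])]
drop_point []
crank_pin [(0.67, [0.4363, -0.2787, 0.1162])]
mouth [(0.74, [0.5012, -0.212, 0.1628]), (0.71, [0.5047, -0.2271, 0.1551])]
hinge [(0.75, [0.4943, -0.2207, 0.0788])]
knock_edge_mid [(0.98, [0.4927, -0.1504, 0.047])]
jar [(0.6, [0.5473, -0.3903, -0.0017])]
bottle [(0.69, [0.4806, -0.3946, 0.0031])]
glue [(0.73, [0.7356, 0.0277, -0.0003])]
ball_1 [(0.56, [0.5055, -0.2305, 0.1589])]
top [ 0.45069326 -0.17149257  1.24913906]
dish [(0.72, [0.4967, -0.0387, -0.0006])]
stand [(0.82, [0.4978, -0.2188, 0.0043]), (0.29, [0.4322, -0.2828, 0.1202])]
drop_point []
crank_pin [(0.9, [0.4354, -0.2864, 0.117])]
mouth [(0.75, [0.4992, -0.2184, 0.168]), (0.72, [0.4955, -0.038, -0.0003])]
hinge [(0.96, [0.5033, -0.2229, 0.0789])]
knock_edge_mid [(0.73, [0.4893, -0.152, 0.0475])]
jar [(0.87, [0.5385, -0.3938, -0.0002])]
bottle [(0.53, [0.4768, -0.3939, 0.0012])]
glue [(0.48, [0.7303, 0.0239, -0.005]), (0.17, [0.4935, -0.1523, 0.0509])]
ball_1 []
1.2
```

View pics/scene0.png

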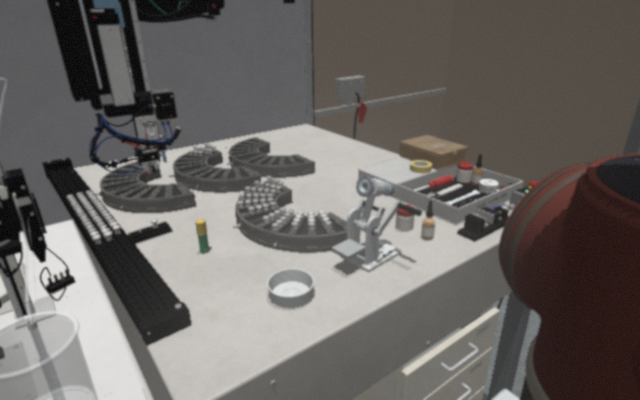

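View pics/top0.png

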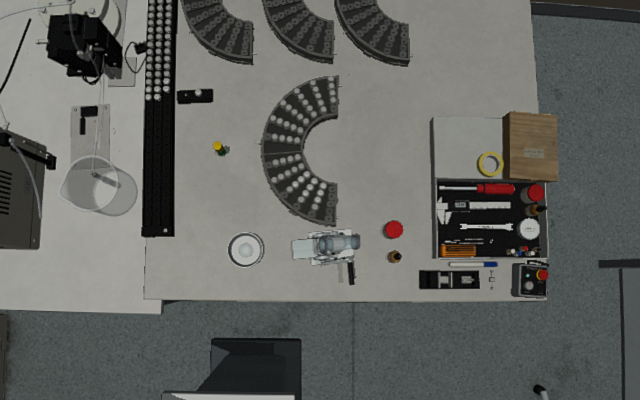

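The top picture shows the dish at about (247,249), the stand at (330,247), the crank pin pointing down at (350,272), the jar at (393,229), the bottle at (394,257) and the glue stick at (220,148). The network positions agree with this. Next I'll fit the stand's pose.

```bash
cat > fit.py <<'E'
from h import *
from scipy.optimize import least_squares
P={"stand":(0,0,0),"hinge":(0,0,80),"knock_edge_mid":(0,66,48),"crank_pin":(-70,-57.3,120.2),"mouth":(0,2.4,166)}
obs=[]
for c in ["scene","top"]:
    env.capture(c)
    for q in P:
        r=env.pinpoint(c,q)
        for x in r[:1]:
            w=cam2w(c,x["position"])
            obs.append((c,q,w))
def f(v):
    th=v[2];S=np.array([[np.cos(th),-np.sin(th)],[np.sin(th),np.cos(th)]])
    return np.concatenate([S@np.array(P[q][:2])/1000+v[:2]-w[:2] for c,q,w in obs])
s=least_squares(f,[.5,-.22,.1],loss="soft_l1",f_scale=.004)
print(np.round(s.x,4)); r=f(s.x).reshape(-1,2)*1000
for o,e in zip(obs,r): print(o[0],o[1],np.round(o[2],4),np.round(e,1))
x,y,th=s.x
print("drop",x-.08*np.sin(th),y+.08*np.cos(th))
o=env.get_obs(); print(o["time"],o["eef_pos"]); print(np.round(R.from_quat(o["tcp_rot"]).as_matrix(),3))
E
python3 fit.py
python3 - <<'E'
import cv2
a=cv2.imread('pics/scene0.png')[160:320,240:480];cv2.imwrite('pics/sc_crop.png',cv2.resize(a,(720,480),interpolation=2))
a=cv2.imread('pics/top0.png')[190:310,220:420];cv2.imwrite('pics/tp_crop.png',cv2.resize(a,(800,480),interpolation=2))
E
```

```text
[ 0.5006 -0.2183  0.091 ]
scene stand [ 0.5026 -0.2165 -0.0037] [-2.  -1.8]
scene hinge [ 0.5032 -0.23    0.1585] [-2.6 11.7]
scene knock_edge_mid [ 0.4929 -0.1462  0.045 ] [ 1.8 -6.5]
scene crank_pin [ 0.4352 -0.2798  0.1159] [ 0.9 -2. ]
scene mouth [ 0.503  -0.2142  0.1634] [-2.6 -1.7]
top stand [ 0.5    -0.216   0.0055] [ 0.6 -2.4]
top hinge [ 0.5037 -0.2234  0.0767] [-3.1  5. ]
top knock_edge_mid [ 0.4929 -0.1519  0.0492] [ 1.7 -0.7]
top crank_pin [ 0.4317 -0.2855  0.1167] [4.5 3.8]
top mouth [ 0.4994 -0.2175  0.1677] [1.  1.6]
drop 0.49335410321822476 -0.138675022170138
1.8 [0.17320054 0.60050735 0.19493254]
[[-0.961  0.277 -0.   ]
 [ 0.277  0.961 -0.   ]
 [ 0.    -0.    -1.   ]]
```

View pics/sc_crop.png

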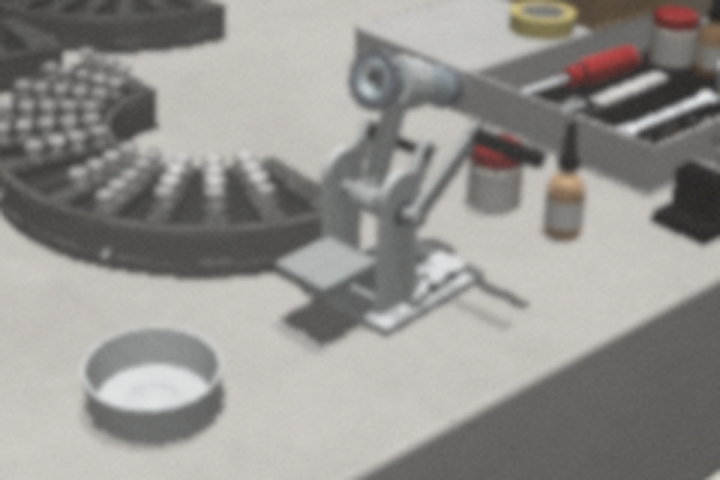

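View pics/tp_crop.png

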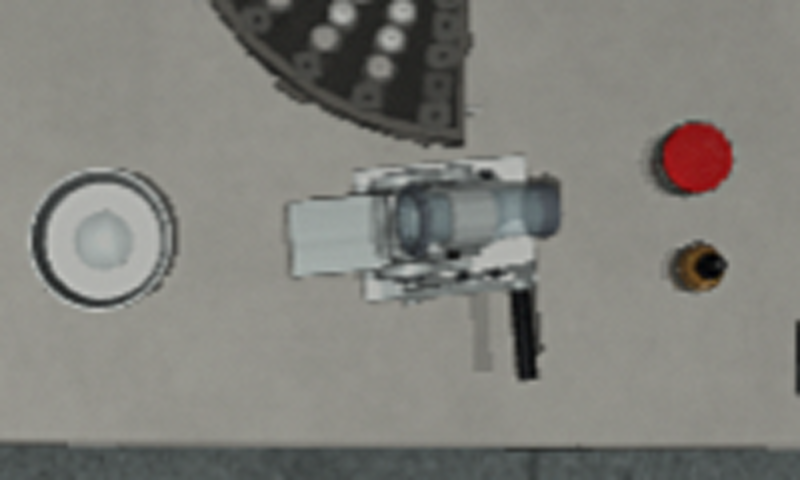

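The two crops agree with the fit. The stand is at about (0.500, -0.2185) with a yaw of about 0.095 rad, and the drop point is at about (0.492, -0.139).

My plan:
1. Push the dish toward -y with two half-open fingers, so they cradle it.
2. Straddle the crank pin with the fingers fully open and shuttle along y.

First I'll move to hover behind the dish.

```bash
python3 -m handwheel '-31 -30 0 0 0 0.149 -1; -62 -60 0 0 0 0.298 -1; -93 -90 0 0 0 0.447 -1; -124 -120 0 0 0 0.596 -1; -155 -150 0 0 0 0.745 -1; -186 -180 0 0 0 0.894 -1; -217 -210 0 0 0 1.043 -1; -248 -240 0 0 0 1.192 -1' 10
cat > g.py <<'E'
from h import *
import sys
o=env.get_obs(); M=R.from_quat(o["tcp_rot"]).as_matrix()
print(round(float(o["time"]),2),"tcp",np.round(o["eef_pos"],4),"F",np.round(o["force"],2),"op",round(float(o["opening"]),4),"yaw_y",round(float(np.degrees(np.arctan2(M[1,1],M[0,1]))),1),"j",np.round(o["qpos"],2))
if len(sys.argv)>3:
    t=np.array([float(a) for a in sys.argv[1:4]]); print("shift mm",np.round(M.T@(t-o["eef_pos"])*1000,1))
if len(sys.argv)>4:
    d=np.radians(float(sys.argv[4]))-np.arctan2(M[1,1],M[0,1]); d=(d+np.pi)%(2*np.pi)-np.pi; print("wz",round(-d,3))
E
python3 g.py .499 .037 .1 5.4
```

```text
time: 2.6
eef_pos: [0.3456, 0.2997, 0.1952]
tcp_rot: [0.674, 0.739, 0.0, 0.0]
force: [1.1, 0.4, 0.6]
opening: 0.087
2.6 tcp [0.3456 0.2997 0.1952] F [1.11 0.38 0.58] op 0.087 yaw_y 5.3 j [ 0.54 -0.19  1.94 -0.    1.39  0.45]
shift mm [-275.8  128.5   95.3]
wz -0.002
```

```bash
python3 -m handwheel '-40 19 5 0 0 0 -0.27; -80 38 10 0 0 0 -0.27; -120 57 20 0 0 0 -0.27; -160 76 30 0 0 0 -0.27; -200 95 50 0 0 0 -0.27; -240 113 70 0 0 0 -0.27; -276 129 95 0 0 0 -0.27; -276 129 95 0 0 0 -0.27'
python3 - <<'E'
from h import *
for c in ["wrist","top"]:
    im,d=save(c,f"pics/{c}1.png"); cal=env.calibration(c)
    for q in ["dish","knock_edge_mid","stand","crank_pin","hinge"]:
        print(c,q,[(round(x["confidence"],2),np.round(cam2w(c,x["position"],cal),4).tolist()) for x in env.pinpoint(c,q)[:1]])
E
python3 g.py .499 .037 .006 5.4
```

```text
time: 3.4
eef_pos: [0.4997, 0.0353, 0.0966]
tcp_rot: [0.673, 0.739, -0.002, -0.001]
force: [-1.4, 0.6, 0.6]
opening: 0.0554
wrist dish [(0.62, [0.4932, -0.0339, 0.0039])]
wrist knock_edge_mid []
wrist stand []
wrist crank_pin []
wrist hinge []
top dish [(0.85, [0.4932, -0.0384, -0.0009])]
top knock_edge_mid [(0.62, [0.4913, -0.1514, 0.0494])]
top stand [(0.66, [0.4991, -0.2169, 0.0038])]
top crank_pin [(0.74, [0.4344, -0.2841, 0.1165])]
top hinge [(0.67, [0.5036, -0.2185, 0.079])]
4.0 tcp [0.5005 0.0396 0.1004] F [ 0.2   0.06 -0.12] op 0.0553 yaw_y 5.7 j [-0.08  0.02  1.94  0.    1.19 -0.18]
shift mm [-2.4 -1.8 94.4]
wz 0.005
```

View pics/wrist1.png

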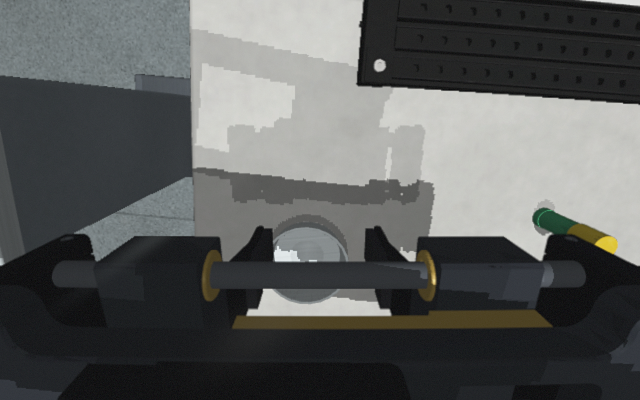

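View pics/top1.png

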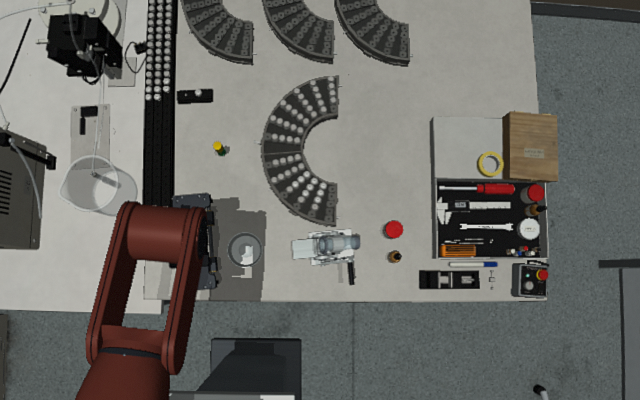

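The long side of the gripper lies along the jaws, as I assumed. In the wrist picture the dish, at about (310,260), is centred between the fingers. In the top picture the gripper is at (205,240), behind the dish. I'll lower it now.

```bash
python3 -m handwheel '-1 -2 30 0 0 0 -0.27; -2 -5 60 0 0 0 -0.27; -2 -5 80 0 0 0 -0.27; -2 -5 90 0 0 0 -0.27; -2 -5 93 0 0 0 -0.27; -2 -5 93 0 0 0 -0.27; -2 -5 93 0 0 0 -0.27; -2 -5 93 0 0 0 -0.27'
python3 g.py .488 -.097 .007 5.4
```

```text
time: 4.8
eef_pos: [0.4967, 0.0366, 0.0082]
tcp_rot: [0.672, 0.741, 0.001, 0.001]
force: [0.2, 0.2, -0.5]
opening: 0.0552
4.8 tcp [0.4967 0.0366 0.0082] F [ 0.21  0.24 -0.5 ] op 0.0552 yaw_y 5.6 j [-0.08  0.14  2.    0.    1.   -0.18]
shift mm [-132.1  -21.8    1.2]
wz 0.004
```

```bash
python3 -m handwheel '-15 -1 1 0 0 0 -0.27; -25 -3 1 0 0 0 -0.27; -35 -5 1 0 0 0 -0.27; -47 -7 1 0 0 0 -0.27; -59 -9 1 0 0 0 -0.27; -71 -11 1 0 0 0 -0.27; -83 -13 1 0 0 0 -0.27; -95 -15 1 0 0 0 -0.27'
python3 - <<'E'
from h import *
for c in ["top","scene"]:
    im,d=save(c,f"pics/{c}2.png"); cal=env.calibration(c)
    cv2.imwrite(f"pics/{c}2c.png",cv2.resize(im[150:320,200:440,::-1],(720,510),interpolation=2))
    for q in ["dish","knock_edge_mid"]:
        print(c,q,[(round(x["confidence"],2),np.round(cam2w(c,x["position"],cal),4).tolist()) for x in env.pinpoint(c,q)[:1]])
E
python3 g.py .488 -.097 .007 5.4
```

```text
time: 5.6
eef_pos: [0.4898, -0.0605, 0.0059]
tcp_rot: [0.672, 0.741, -0.0, -0.0]
force: [-0.4, -0.1, 0.8]
opening: 0.0553
top dish [(0.69, [0.4991, -0.2171, 0.0031])]
top knock_edge_mid [(0.88, [0.4922, -0.1532, 0.0479])]
scene dish [(0.74, [0.4983, -0.0417, 0.0015])]
scene knock_edge_mid []
5.9 tcp [ 0.4899 -0.0591  0.0059] F [ 0.37  0.41 -0.51] op 0.0551 yaw_y 5.6 j [-0.28  0.14  2.01  0.    0.99 -0.38]
shift mm [-37.6  -5.6  -1.1]
wz 0.004
```

View pics/top2c.png

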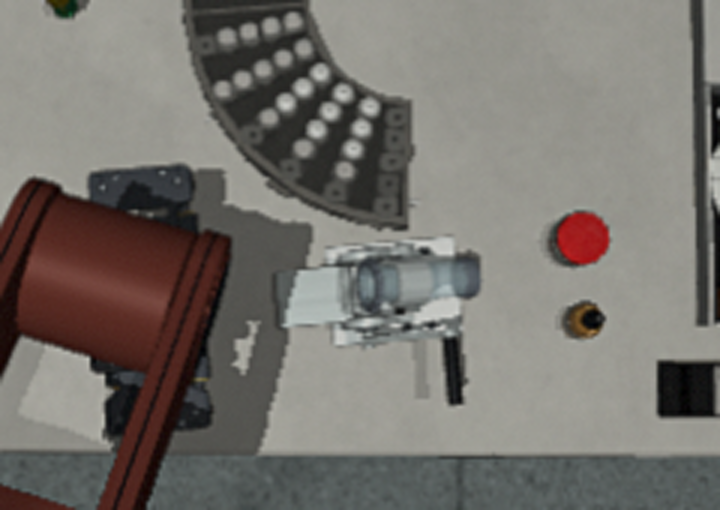

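```bash
python3 - <<'E'
import cv2
a=cv2.imread('pics/scene2.png')[180:330,200:440];cv2.imwrite('pics/sc2c.png',cv2.resize(a,(800,500),interpolation=2))
E
```

```text
(no output)
```

View pics/sc2c.png

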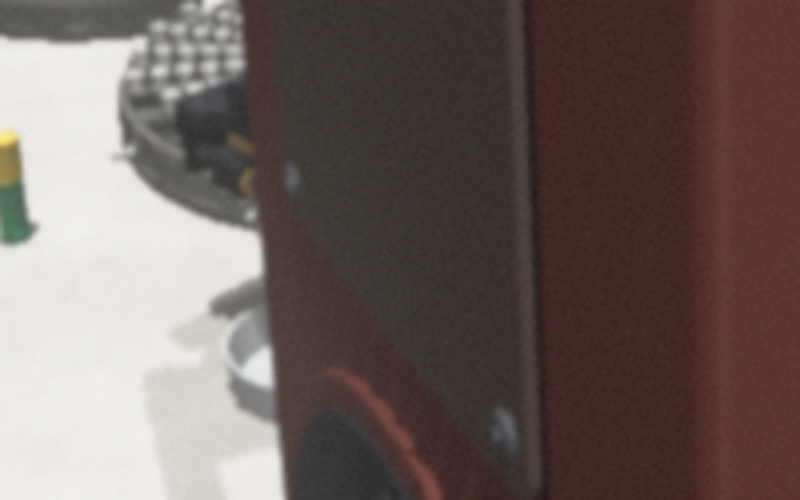

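```bash
python3 - <<'E'
from h import *
im,d=save("wrist","pics/wrist3.png"); cal=env.calibration("wrist")
print([(round(x["confidence"],2),np.round(cam2w("wrist",x["position"],cal),4).tolist()) for x in env.pinpoint("wrist","dish")]); print(cal["xyz"])
E
```

```text
[(0.82, [0.4978, -0.0378, -0.0002])]
[0.48311102 0.01717997 0.19471662]
```

View pics/wrist3.png

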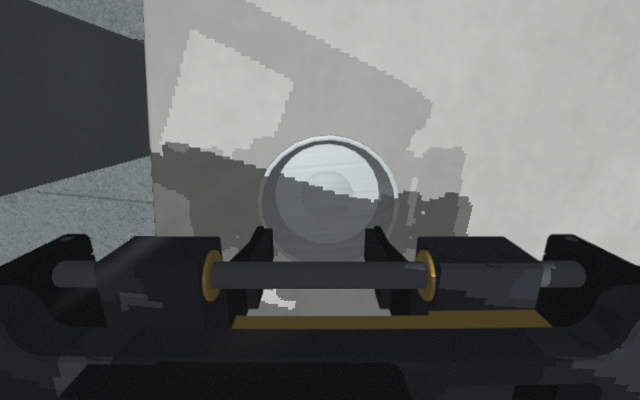

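View pics/scene2.png

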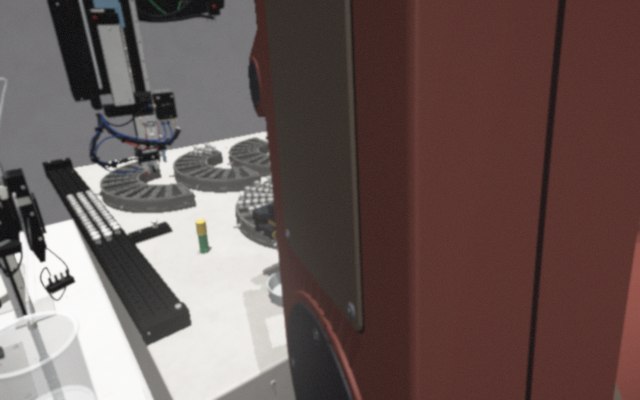

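The dish hasn't moved. It sits at (328,190) in the wrist picture, although the measured TCP says the fingers have passed through its position. I'll project the finger positions to find out why.

```bash
python3 - <<'E'
from h import *
cal=env.calibration("wrist"); K=np.array(cal["intrinsics"]); D=np.array(cal["dist"])
o=np.array(cal["orientation"]); r=R.from_quat(o) if o.size==4 else R.from_matrix(o)
def pr(p): 
    c=r.inv().apply(np.array(p)-cal["xyz"]); return cv2.projectPoints(c[None],np.zeros(3),np.zeros(3),K,D)[0].ravel().round(0), c.round(3)
s=env.get_obs(); M=R.from_quat(s["tcp_rot"]).as_matrix(); print(K[0,0],r.as_matrix().round(2)[:,2], cal["xyz"], s["eef_pos"])
for off in ([0,0,0],[0,.0275,0],[0,-.0275,0],[0,.0275,-.03],[0,-.0275,-.03],[0,-.0275,-.06]):
    print(off,*pr(s["eef_pos"]+M@np.array(off)))
for p in [(.4975,-.038,0),(.4975,-.038+.043,.028),(.4975,-.081,.028),(.4975-.043,-.038,.028)]: print(p,*pr(p))
for u,v in [(262,232),(378,232),(328,190),(328,136),(328,330),(200,380)]:
    pass
im,d=env.capture("wrist")
for u,v in [(262,232),(378,232),(245,280),(395,280),(328,190),(328,138),(328,250),(280,300),(300,350),(300,385)]: print((u,v),d[v,u])
E
```

```text
293.263167164809 [ 0.03 -0.28 -0.96] [0.48311094 0.0172403  0.19472594] [ 0.48997606 -0.05893625  0.00593191]
[0, 0, 0] [317. 226.] [-0.001  0.021  0.203]
[0, 0.0275, 0] [357. 226.] [0.027 0.021 0.203]
[0, -0.0275, 0] [278. 226.] [-0.028  0.021  0.203]
[0, 0.0275, -0.03] [363. 245.] [0.027 0.029 0.174]
[0, -0.0275, -0.03] [271. 245.] [-0.028  0.029  0.174]
[0, -0.0275, -0.06] [261. 271.] [-0.028  0.037  0.145]
(0.4975, -0.038, 0) [331. 195.] [ 0.009 -0.     0.203]
(0.4975, 0.0049999999999999975, 0.028) [342. 136.] [ 0.013 -0.034  0.164]
(0.4975, -0.081, 0.028) [326. 271.] [0.005 0.049 0.188]
(0.4545, -0.038, 0.028) [261. 202.] [-0.034  0.003  0.175]
(262, 232) 0.16861518
(378, 232) 0.16393231
(245, 280) 0.08504592
(395, 280) 0.08476842
(328, 190) 0.19458485
(328, 138) 0.16512054
(328, 250) 0.20255354
(280, 300) 0.22676922
(300, 350) 0.06440374
(300, 385) 0.055847462
```

```bash
cat > cloud.py <<'E'
from h import *
def cloud(c,d,cal):
    K=np.array(cal["intrinsics"]); D=np.array(cal["dist"])
    v,u=np.mgrid[0:400,0:640]
    n=cv2.undistortPoints(np.stack([u,v],-1).reshape(-1,1,2).astype(np.float64),K,D).reshape(400,640,2)
    p=np.dstack([n*d[...,None],d])
    return cam2w(c,p.reshape(-1,3),cal).reshape(400,640,3)
E
python3 - <<'E'
from cloud import *
s=env.get_obs(); M=R.from_quat(s["tcp_rot"]).as_matrix()
cal=env.calibration("wrist"); im,d=env.capture("wrist")
W=cloud("wrist",d,cal); T=(W-s["eef_pos"])@M
for u,v in [(280,300),(328,100),(500,100)]: print((u,v),W[v,u].round(4))
for v in range(222,310,8):
    print(v,[(u,(T[v,u]*1000).round(0).astype(int).tolist()) for u in (250,258,266,270,274,366,370,376,384)])
E
```

```text
(280, 300) [ 0.4674 -0.1262 -0.0005]
(328, 100) [ 0.4887  0.0243 -0.0011]
(500, 100) [ 0.5988  0.0357 -0.0013]
222 [(250, [0, -48, 6]), (258, [0, -42, 7]), (266, [10, -32, -19]), (270, [8, -30, -13]), (274, [6, -28, -8]), (366, [1, 34, 4]), (370, [2, 37, 2]), (376, [4, 40, -5]), (384, [8, 43, -14])]
230 [(250, [-6, -48, 6]), (258, [11, -34, -34]), (266, [9, -30, -28]), (270, [9, -27, -30]), (274, [2, -28, -14]), (366, [9, 29, -30]), (370, [9, 31, -29]), (376, [11, 34, -33]), (384, [4, 42, -18])]
238 [(250, [-12, -49, 7]), (258, [11, -32, -45]), (266, [10, -28, -42]), (270, [7, -27, -35]), (274, [-1, -27, -19]), (366, [5, 29, -31]), (370, [9, 29, -41]), (376, [10, 32, -42]), (384, [11, 36, -46])]
246 [(250, [11, -34, -54]), (258, [9, -30, -50]), (266, [7, -27, -47]), (270, [3, -27, -37]), (274, [-5, -27, -21]), (366, [1, 28, -35]), (370, [7, 28, -46]), (376, [9, 30, -51]), (384, [11, 34, -54])]
254 [(250, [11, -32, -63]), (258, [9, -29, -60]), (266, [4, -27, -50]), (270, [-2, -27, -39]), (274, [-25, -32, 7]), (366, [-4, 29, -35]), (370, [2, 29, -47]), (376, [8, 29, -58]), (384, [9, 33
[... 577 characters left out ...]
, 15, -114]), (370, [30, 16, -114]), (376, [30, 17, -115]), (384, [30, 20, -114])]
286 [(250, [27, -19, -114]), (258, [27, -17, -114]), (266, [76, 1, -189]), (270, [76, 1, -189]), (274, [27, -12, -114]), (366, [26, 15, -113]), (370, [27, 16, -115]), (376, [27, 18, -113]), (384, [27, 20, -114])]
294 [(250, [-1, -29, -77]), (258, [-4, -27, -73]), (266, [-60, -40, 7]), (270, [-59, -36, 6]), (274, [-60, -34, 8]), (366, [-60, 38, 7]), (370, [-60, 41, 7]), (376, [-8, 29, -67]), (384, [-2, 30, -76])]
302 [(250, [-6, -30, -76]), (258, [-8, -27, -74]), (266, [-66, -40, 6]), (270, [-68, -37, 8]), (274, [-67, -34, 7]), (366, [-67, 38, 7]), (370, [-67, 41, 8]), (376, [-68, 46, 7]), (384, [-7, 31, -75])]
```

```bash
python3 - <<'E'
from cloud import *
s=env.get_obs(); M=R.from_quat(s["tcp_rot"]).as_matrix()
cal=env.calibration("wrist"); im,d=env.capture("wrist")
W=cloud("wrist",d,cal)
m=(abs(W[...,2]-.0285)<.003)&(W[...,1]>-.12)&(W[...,1]<.02)&(abs(W[...,0]-.495)<.07)
P=W[m]; print(len(P)); vv,uu=np.where(m); print(uu.min(),uu.max(),vv.min(),vv.max())
from scipy.optimize import least_squares
f=lambda v: np.hypot(P[:,0]-v[0],P[:,1]-v[1])-v[2]
r=least_squares(f,[.497,-.04,.042],loss="soft_l1",f_scale=.002); print(r.x.round(4),np.median(abs(r.fun)))
a=im[120:320,210:450,::-1].copy(); cv2.imwrite("pics/w3c.png",cv2.resize(a,(720,600),interpolation=cv2.INTER_CUBIC))
g=env.cut_out("wrist","dish"); print([(round(x["confidence"],2),int(x["mask"].sum())) for x in g])
a=im.copy(); a[g[0]["mask"]]=a[g[0]["mask"]]//2+np.array([120,0,0],np.uint8); cv2.imwrite("pics/w3m.png",a[:,:,::-1])
print(s["eef_pos"],s["qpos"],s["force"])
E
```

```text
1635
257 398 135 261
[ 0.4942 -0.0375  0.0409] 0.000755401725447559
[(0.77, 13987)]
[ 0.48998805 -0.05892244  0.00594682] [-2.79684388e-01  1.38145500e-01  2.00936357e+00  9.49258558e-05
  9.94106582e-01 -3.78421778e-01] [-0.49382143 -0.44508432  0.06364664]
```

View pics/w3c.png

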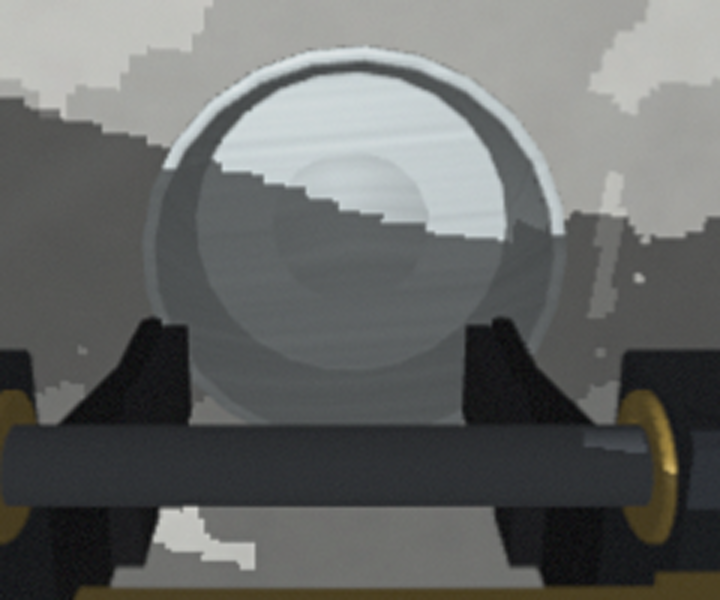

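In the crop, the flat finger ends appear at about (266,227) and (370,227), with depth placing them about 28 mm short of the stated TCP. The fingers therefore passed over the dish's 28 mm rim. I'll lift, go back behind the dish and feel for the worktop carefully.

```bash
python3 -m handwheel '0 0 -25 0 0 0 -0.27; 10 2 -40 0 0 0 -0.27; 40 7 -40 0 0 0 -0.27; 80 13 -40 0 0 0 -0.27; 99 18 -40 0 0 0 -0.27; 99 18 -20 0 0 0 -0.27; 99 18 0 0 0 0 -0.27; 99 18 2 0 0 0 -0.27'
python3 -m handwheel '0 0 1 0 0 0 -0.27; 0 0 2 0 0 0 -0.27; 0 0 3 0 0 0 -0.27; 0 0 4 0 0 0 -0.27; 0 0 5 0 0 0 -0.27; 0 0 6 0 0 0 -0.27; 0 0 6 0 0 0 -0.27; 0 0 6 0 0 0 -0.27'
python3 g.py .497 .037 .002 5.4
```

```text
time: 7.0
eef_pos: [0.4957, 0.0416, 0.0016]
tcp_rot: [0.671, 0.741, -0.001, -0.002]
force: [-0.7, -0.5, 0.7]
opening: 0.0554
time: 7.8
eef_pos: [0.4982, 0.0409, -0.0021]
tcp_rot: [0.672, 0.741, -0.0, -0.0]
force: [0.3, 0.5, -0.8]
opening: 0.0553
7.8 tcp [ 0.4982  0.0409 -0.0021] F [ 0.28  0.47 -0.83] op 0.0553 yaw_y 5.6 j [-0.08  0.17  2.   -0.    0.98 -0.17]
shift mm [-3.8 -1.5 -4.1]
wz 0.004
```

```bash
python3 -m handwheel '0 0 2 0 0 0 -0.27; 0 0 4 0 0 0 -0.27; 0 0 6 0 0 0 -0.27; 0 0 8 0 0 0 -0.27; 0 0 10 0 0 0 -0.27; 0 0 12 0 0 0 -0.27; 0 0 12 0 0 0 -0.27; 0 0 12 0 0 0 -0.27'
python3 g.py .497 .037 .002 5.4
python3 - <<'E'
from cloud import *
for c in ["wrist","scene"]:
  im,d=save(c,f"pics/{c}4.png"); print(env.get_obs()["eef_pos"])
  if c=="scene": cv2.imwrite("pics/scene4c.png",cv2.resize(im[200:330,180:380,::-1],(800,520),interpolation=2))
E
```

```text
time: 8.6
eef_pos: [0.4981, 0.0409, -0.0141]
tcp_rot: [0.672, 0.741, -0.0, -0.0]
force: [-0.2, 1.1, -0.2]
opening: 0.0553
8.6 tcp [ 0.4981  0.0409 -0.0141] F [-0.2   1.06 -0.21] op 0.0553 yaw_y 5.6 j [-0.08  0.19  2.   -0.    0.95 -0.17]
shift mm [ -3.8  -1.5 -16.1]
wz 0.004
[ 0.49822712  0.0409195  -0.01403934]
[ 0.49827237  0.0409189  -0.01398523]
```

View pics/scene4c.png

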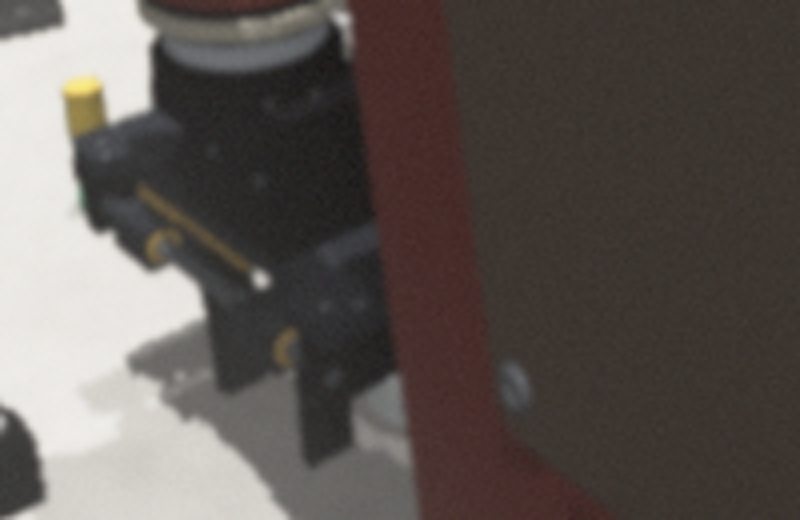

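View pics/wrist4.png

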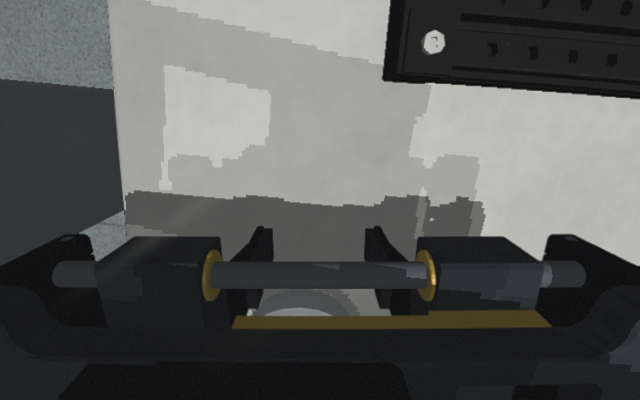

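The fingers really are shorter than stated. They are now at about z = 14 mm without touching anything, and the scene crop shows both blades at (230,380) and (320,450) clear of the worktop behind the dish. I'll go 4 mm lower and push.

```bash
python3 -m handwheel '0 -3 4 0 0 0 -0.27; -10 -4 5 0 0 0 -0.27; -20 -5 5 0 0 0 -0.27; -30 -6 5 0 0 0 -0.27; -40 -7 5 0 0 0 -0.27; -50 -9 5 0 0 0 -0.27; -60 -11 5 0 0 0 -0.27; -70 -12 5 0 0 0 -0.27'
python3 - <<'E'
from cloud import *
for c in ["wrist","top"]:
  cal=env.calibration(c)
  im,d=save(c,f"pics/{c}5.png"); 
  print(c,[(round(x["confidence"],2),np.round(cam2w(c,x["position"],cal),4).tolist()) for x in env.pinpoint(c,"dish")])
E
python3 g.py .488 -.097 -.019 5.4
```

```text
time: 9.5
eef_pos: [0.4929, -0.0308, -0.019]
tcp_rot: [0.672, 0.741, 0.0, -0.0]
force: [-0.2, 1.2, 1.1]
opening: 0.0555
wrist []
top [(0.94, [0.4965, -0.0748, 0.0021])]
9.7 tcp [ 0.4932 -0.0302 -0.019 ] F [ 0.74 -0.21 -0.52] op 0.0551 yaw_y 5.6 j [-0.22  0.18  2.01  0.    0.94 -0.32]
shift mm [-65.9 -11.6   0. ]
wz 0.003
```

View pics/wrist5.png

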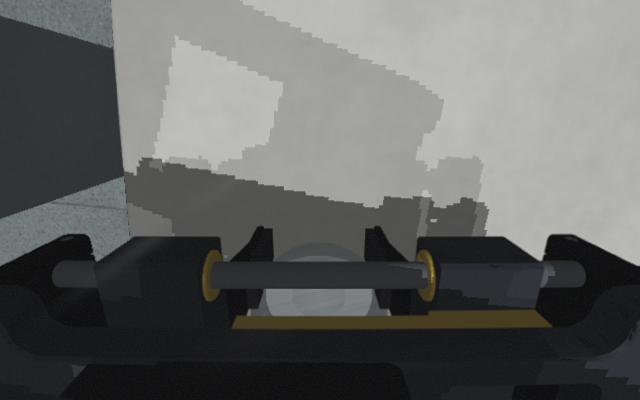

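View pics/top5.png

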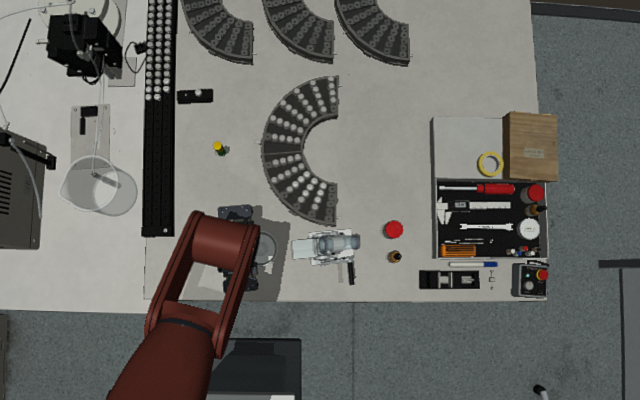

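The dish is moving in the cradle: it is now at y = -0.075, about 44 mm ahead of the TCP, as computed. I'll finish the push.

```bash
python3 -m handwheel '-10 -2 0 0 0 0 -0.27; -20 -4 0 0 0 0 -0.27; -30 -7 0 0 0 0 -0.27; -40 -9 0 0 0 0 -0.27; -50 -11 0 0 0 0 -0.27; -58 -13 0 0 0 0 -0.27; -64 -14 0 0 0 0 -0.27; -64 -14 0 0 0 0 -0.27'
python3 -m handwheel '10 0 0 0 0 0 -0.27; 30 0 -10 0 0 0 -0.27; 50 0 -50 0 0 0 -0.27; 70 0 -90 0 0 0 -1; 90 0 -130 0 0 0 -1; 110 0 -170 0 0 0 -1; 120 -20 -200 0 0 0 -1; 120 -40 -200 0 0 0 -1'
cat > look.py <<'E'
from h import *
import sys
t=sys.argv[1]
for c in ["top","scene"]:
  cal=env.calibration(c)
  im,d=save(c,f"pics/{c}{t}.png")
  cv2.imwrite(f"pics/{c}{t}c.png",cv2.resize(im[170:310,220:420,::-1],(800,560),interpolation=2))
  for q in sys.argv[2:]:
    print(c,q,[(round(x["confidence"],2),np.round(cam2w(c,x["position"],cal),4).tolist()) for x in env.pinpoint(c,q)[:2]])
E
python3 look.py 6 dish crank_pin stand
python3 g.py
```

```text
time: 10.5
eef_pos: [0.4854, -0.0959, -0.019]
tcp_rot: [0.672, 0.741, -0.0, 0.0]
force: [0.4, 0.4, -0.8]
opening: 0.0555
time: 11.3
eef_pos: [0.4362, 0.0224, 0.1861]
tcp_rot: [0.671, 0.742, 0.003, 0.003]
force: [-0.6, 0.5, 0.4]
opening: 0.0842
top dish [(0.92, [0.4911, -0.138, -0.0003])]
top crank_pin [(0.7, [0.4992, -0.2169, 0.1671]), (0.68, [0.4334, -0.2864, 0.1176])]
top stand [(0.83, [0.5022, -0.2199, 0.0044])]
scene dish []
scene crank_pin []
scene stand []
11.7 tcp [0.4339 0.0206 0.1801] F [ 0.69  0.26 -0.84] op 0.0868 yaw_y 5.6 j [-0.13 -0.24  2.01  0.    1.37 -0.23]
```

View pics/top6c.png

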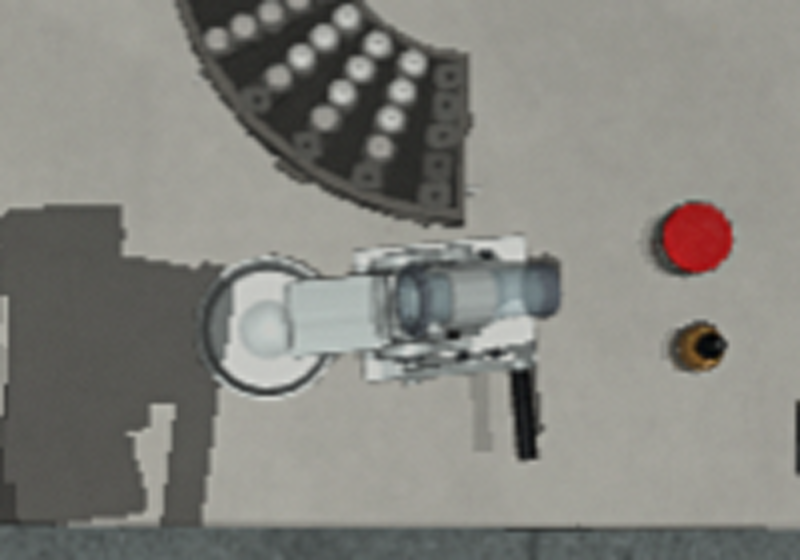

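View pics/scene6.png

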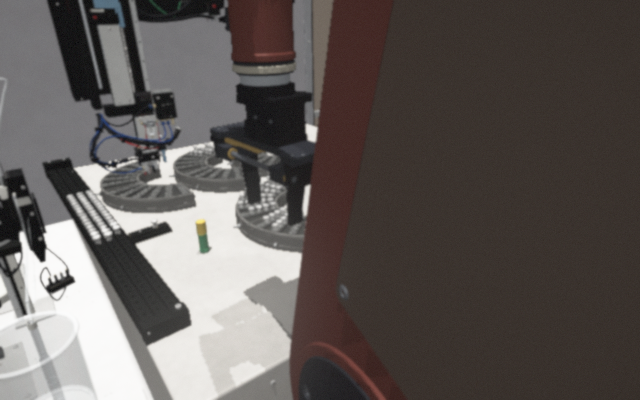

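In the top crop the dish is at (265,328) with its front edge under the knock bar. The network puts it at (0.491, -0.138), within 2 mm of the drop point. Next I'll bring the gripper to the crank with the jaws along the stand's y.

```bash
python3 g.py .4336 -.26 .2 -84.6
```

```text
11.7 tcp [0.4339 0.0206 0.1801] F [ 0.69  0.26 -0.84] op 0.0868 yaw_y 5.6 j [-0.13 -0.24  2.01  0.    1.37 -0.23]
shift mm [-279.2  -27.7  -20. ]
wz 1.574
```

```bash
python3 -m handwheel '-10 -1 -20 0 0 0.147 -1; -40 -4 -20 0 0 0.294 -1; -75 -7 -20 0 0 0.441 -1; -110 -11 -20 0 0 0.588 -1; -145 -14 -20 0 0 0.735 -1; -180 -18 -20 0 0 0.882 -1; -215 -21 -20 0 0 1.029 -1; -250 -25 -20 0 0 1.176 -1'
python3 g.py .4336 -.26 .2 -84.6
```

```text
time: 12.5
eef_pos: [0.4333, -0.2324, 0.2001]
tcp_rot: [0.971, 0.241, -0.0, -0.001]
force: [0.6, 1.0, 0.1]
opening: 0.0867
12.5 tcp [ 0.4333 -0.2324  0.2001] F [0.62 1.02 0.1 ] op 0.0867 yaw_y -62.2 j [-0.65 -0.11  1.86  0.    1.39  0.43]
shift mm [-12.7  24.5   0.1]
wz 0.392
```

```bash
python3 -m handwheel '-4 8 0 0 0 0.13 -1; -8 16 0 0 0 0.26 -1; -13 25 0 0 0 0.392 -1; -13 25 0 0 0 0.392 -1; -13 25 5 0 0 0.392 -1; -13 25 15 0 0 0.392 -1; -13 25 15 0 0 0.392 -1; -13 25 15 0 0 0.392 -1'
python3 look.py 7 crank_pin
python3 - <<'E'
from cloud import *
s=env.get_obs();M=R.from_quat(s["tcp_rot"]).as_matrix()
cal=env.calibration("wrist"); im,d=save("wrist","pics/wrist7.png")
print([(round(x["confidence"],2),np.round(cam2w("wrist",x["position"],cal),4).tolist()) for x in env.pinpoint("wrist","crank_pin")])
E
python3 g.py .4336 -.26 .077 -84.6
```

```text
time: 13.3
eef_pos: [0.4335, -0.2581, 0.1852]
tcp_rot: [0.999, 0.051, -0.001, -0.001]
force: [-0.0, -1.1, 0.4]
opening: 0.0868
top crank_pin []
scene crank_pin []
[(0.67, [0.4364, -0.2801, 0.1241]), (0.26, [0.5489, -0.3907, -0.0027])]
13.6 tcp [ 0.434  -0.2589  0.1863] F [0.36 0.74 0.61] op 0.0867 yaw_y -84.2 j [-0.69 -0.06  1.84  0.    1.36  0.78]
shift mm [ -0.6   1.  109.3]
wz 0.007
```

View pics/wrist7.png

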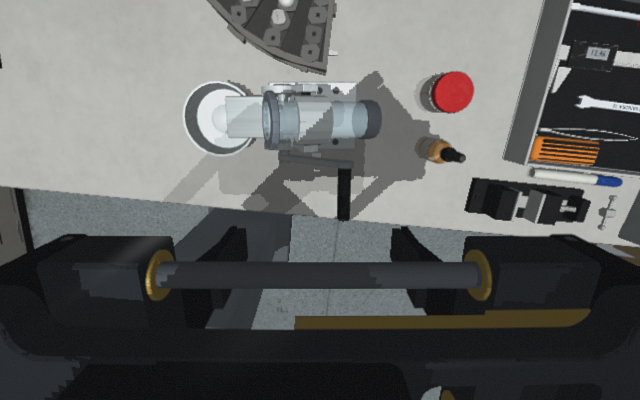

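View pics/top7c.png

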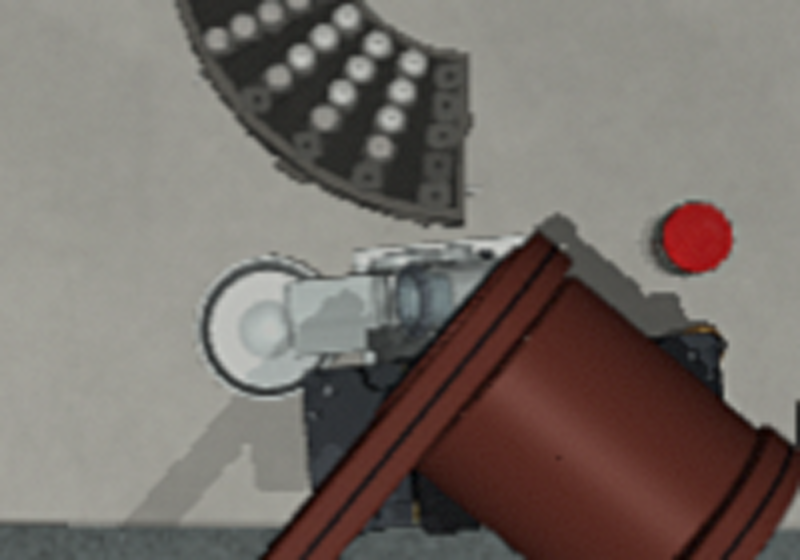

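The wrist picture shows the pin at (343,190), between the fingers, with the tube at (320,120), mouth toward the dish at (222,118). I'll move 5 mm outward for clearance and descend astride the pin.

```bash
python3 -m handwheel '-5 1 20 0 0 0.007 -1; -5 1 45 0 0 0.007 -1; -5 1 70 0 0 0.007 -1; -5 1 90 0 0 0.007 -1; -5 1 100 0 0 0.007 -1; -5 1 109 0 0 0.007 -1; -5 1 109 0 0 0.007 -1; -5 1 109 0 0 0.007 -1'
python3 - <<'E'
from h import *
im,d=save("wrist","pics/wrist8.png")
E
python3 g.py .4286 -.26 .077 -84.6
```

```text
time: 14.4
eef_pos: [0.4295, -0.2608, 0.0777]
tcp_rot: [0.999, 0.047, 0.0, 0.0]
force: [-0.6, -0.7, 0.3]
opening: 0.0868
14.45 tcp [ 0.4296 -0.261   0.078 ] F [ 0.7  -0.24  0.57] op 0.0874 yaw_y -84.6 j [-0.7   0.05  1.95 -0.    1.14  0.77]
shift mm [-1.  -1.1  1. ]
wz -0.0
```

View pics/wrist8.png

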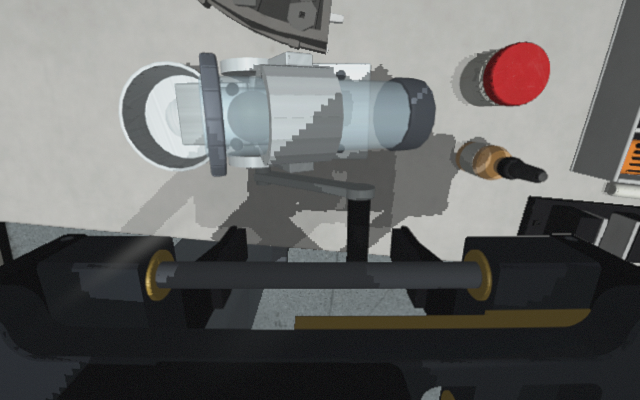

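The pin, at (358,220), is between the finger blades. The back finger is the right one in this picture. Now I'll push it over along the arc and stop, so the tube falls freely.

```bash
python3 -m handwheel '0 -14 0 0 0 0 -1; 0 -26 -9 0 0 0 -1; 0 -39 -18 0 0 0 -1; 0 -52 -22 0 0 0 -1; 0 -66 -25 0 0 0 -1; 0 -82 -25 0 0 0 -1; 0 -82 -25 0 0 0 -1; 0 -82 -25 0 0 0 -1'
python3 - <<'E'
from h import *
cal=env.calibration("wrist"); im,d=save("wrist","pics/wrist9.png")
for q in ["crank_pin","ball_1","dish","mouth"]:
  print(q,[(round(x["confidence"],2),np.round(cam2w("wrist",x["position"],cal),4).tolist()) for x in env.pinpoint("wrist",q)])
E
python3 g.py
```

```text
time: 15.25
eef_pos: [0.421, -0.178, 0.1016]
tcp_rot: [0.999, 0.048, -0.0, -0.0]
force: [0.3, -1.2, -0.5]
opening: 0.0871
crank_pin [(0.84, [0.4284, -0.1673, 0.1217])]
ball_1 [(0.63, [0.5193, -0.1317, 0.0125])]
dish []
mouth [(0.48, [0.4241, -0.1666, 0.1218])]
15.5 tcp [ 0.4212 -0.1791  0.1018] F [ 0.84 -0.25  0.58] op 0.087 yaw_y -84.7 j [-0.57 -0.1   2.04 -0.    1.2   0.9 ]
```

View pics/wrist9.png

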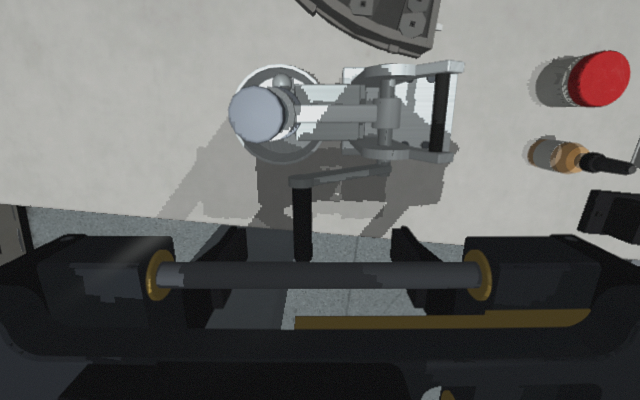

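The tube went over: the cap is up at (257,113) and the pin is at (302,220). One ball shows in the dish at (283,78). Now I'll swing it back with the front finger.

```bash
python3 -m handwheel '0 8 15 0 0 0 -1; 0 20 25 0 0 0 -1; 0 33 20 0 0 0 -1; 0 46 11 0 0 0 -1; 0 60 4 0 0 0 -1; 0 74 0 0 0 0 -1; 0 88 -1 0 0 0 -1; 0 102 1 0 0 0 -1'
python3 -m handwheel '0 10 4 0 0 0 -1; 0 19 9 0 0 0 -1; 0 28 14 0 0 0 -1; 0 29 16 0 0 0 -1; 0 29 16 0 0 0 -1; 0 29 16 0 0 0 -1; 0 10 20 0 0 0 -1; 0 -10 24 0 0 0 -1'
python3 - <<'E'
from h import *
cal=env.calibration("wrist"); im,d=save("wrist","pics/wrist10.png")
cv2.imwrite("pics/w10c.png",cv2.resize(im[20:220,60:380,::-1],(800,500),interpolation=2))
for q in ["crank_pin","ball_1","dish","mouth"]:
  print(q,[(round(x["confidence"],2),np.round(cam2w("wrist",x["position"],cal),4).tolist()) for x in env.pinpoint("wrist",q)])
E
python3 g.py .4286 -.26 .077 -84.6
```

```text
time: 16.3
eef_pos: [0.4312, -0.2823, 0.1014]
tcp_rot: [0.999, 0.047, 0.0, 0.001]
force: [0.4, 0.6, 0.3]
opening: 0.0867
time: 17.1
eef_pos: [0.4301, -0.2701, 0.0773]
tcp_rot: [0.999, 0.047, 0.0, 0.0]
force: [0.2, 0.3, 0.4]
opening: 0.0873
crank_pin [(0.78, [0.4358, -0.2792, 0.1236])]
ball_1 [(0.52, [0.52, -0.1339, 0.0121])]
dish [(0.88, [0.4928, -0.1362, 0.0003])]
mouth [(0.75, [0.5028, -0.214, 0.1665])]
17.35 tcp [ 0.4304 -0.2708  0.0776] F [-0.2   0.46 -0.26] op 0.087 yaw_y -84.6 j [-0.72  0.06  1.94 -0.    1.14  0.76]
shift mm [ -0.8 -11.    0.6]
wz 0.0
```

View pics/wrist10.png

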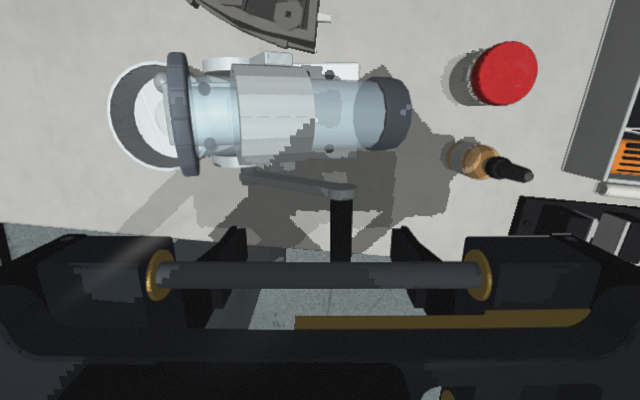

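View pics/w10c.png

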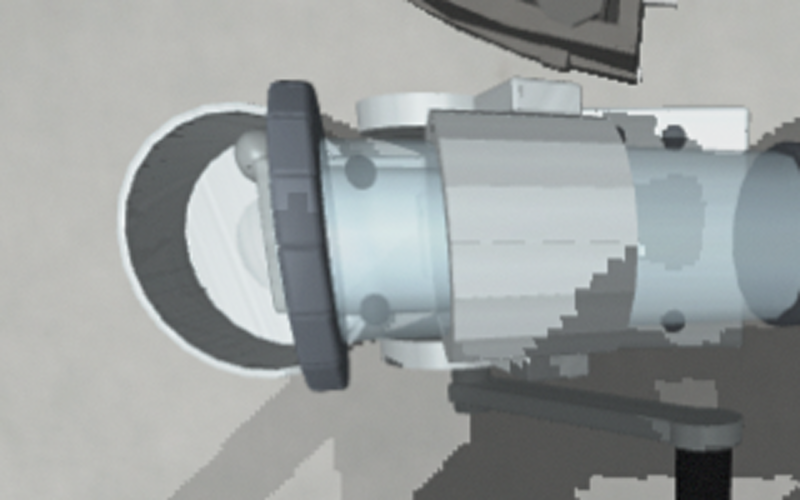

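At least one ball is in the dish, at (160,82) in the full view. I can't tell whether the second is still under the collar, so I'll rap again.

```bash
python3 -m handwheel '0 -24 0 0 0 0 -1; 0 -36 -9 0 0 0 -1; 0 -49 -18 0 0 0 -1; 0 -62 -22 0 0 0 -1; 0 -76 -25 0 0 0 -1; 0 -92 -25 0 0 0 -1; 0 -92 -25 0 0 0 -1; 0 -92 -25 0 0 0 -1'
python3 - <<'E'
from h import *
cal=env.calibration("wrist"); im,d=save("wrist","pics/wrist11.png")
cv2.imwrite("pics/w11c.png",cv2.resize(im[20:220,160:480,::-1],(800,500),interpolation=2))
for q in ["crank_pin","ball_1","dish","mouth"]:
  print(q,[(round(x["confidence"],2),np.round(cam2w("wrist",x["position"],cal),4).tolist()) for x in env.pinpoint("wrist",q)])
E
python3 g.py .4212 -.179 .1016 -84.6
```

```text
time: 18.15
eef_pos: [0.421, -0.1781, 0.1015]
tcp_rot: [0.999, 0.048, -0.0, -0.0]
force: [-0.1, 0.8, 0.6]
opening: 0.0871
crank_pin [(0.73, [0.4264, -0.1682, 0.1238])]
ball_1 []
dish []
mouth [(0.68, [0.4802, -0.3933, 0.0021])]
18.4 tcp [ 0.4212 -0.1791  0.1018] F [ 0.17 -0.31  0.53] op 0.0869 yaw_y -84.7 j [-0.57 -0.1   2.04 -0.    1.2   0.9 ]
shift mm [ 0.  -0.1  0.2]
wz -0.001
```

View pics/w11c.png

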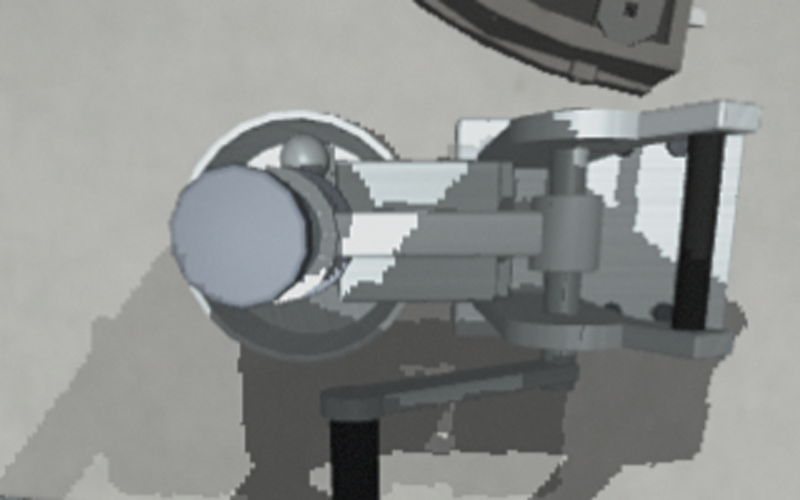

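The tube fell over again, and a ball is visible in the dish at (303,155) in the crop. I'll swing it back and then check from a better viewpoint.

```bash
python3 -m handwheel '0 8 15 0 0 0 -1; 0 20 25 0 0 0 -1; 0 33 20 0 0 0 -1; 0 46 11 0 0 0 -1; 0 60 4 0 0 0 -1; 0 74 0 0 0 0 -1; 0 88 -1 0 0 0 -1; 0 102 1 0 0 0 -1'
python3 -m handwheel '0 10 4 0 0 0 -1; 0 19 9 0 0 0 -1; 0 28 14 0 0 0 -1; 0 29 16 0 0 0 -1; 0 29 16 0 0 0 -1; 0 29 16 0 0 0 -1; 0 10 20 0 0 0 -1; 0 -10 24 0 0 0 -1'
python3 - <<'E'
from h import *
for c in ["wrist","top"]:
  cal=env.calibration(c); im,d=save(c,f"pics/{c}12.png")
  a=im[20:220,60:380] if c=="wrist" else im[200:280,230:358]
  cv2.imwrite(f"pics/{c}12c.png",cv2.resize(a[:,:,::-1],(800,500),interpolation=2))
  for q in ["crank_pin","ball_1","dish"]:
    print(c,q,[(round(x["confidence"],2),np.round(cam2w(c,x["position"],cal),4).tolist()) for x in env.pinpoint(c,q)])
E
python3 g.py .4286 -.26 .077 -84.6
```

```text
time: 19.2
eef_pos: [0.4312, -0.2823, 0.1014]
tcp_rot: [0.999, 0.047, 0.0, 0.001]
force: [0.3, -0.4, -0.3]
opening: 0.0866
time: 20.0
eef_pos: [0.4301, -0.2701, 0.0773]
tcp_rot: [0.999, 0.047, 0.0, 0.0]
force: [0.9, 0.1, 0.6]
opening: 0.0874
wrist crank_pin [(0.87, [0.4348, -0.2806, 0.12])]
wrist ball_1 [(0.74, [0.5082, -0.118, 0.0145]), (0.54, [0.5204, -0.1338, 0.0107]), (0.16, [0.5026, -0.2163, 0.1678])]
wrist dish [(0.95, [0.4889, -0.1376, -0.0004])]
top crank_pin []
top ball_1 [(0.56, [0.5177, -0.1377, 0.0147]), (0.54, [0.5063, -0.116, 0.0093])]
top dish [(0.83, [0.4914, -0.1368, 0.0011])]
20.4 tcp [ 0.4303 -0.2712  0.0774] F [ 0.06  0.01 -0.53] op 0.0871 yaw_y -84.6 j [-0.72  0.06  1.94 -0.    1.14  0.76]
shift mm [ -0.6 -11.3   0.4]
wz -0.001
```

View pics/wrist12c.png

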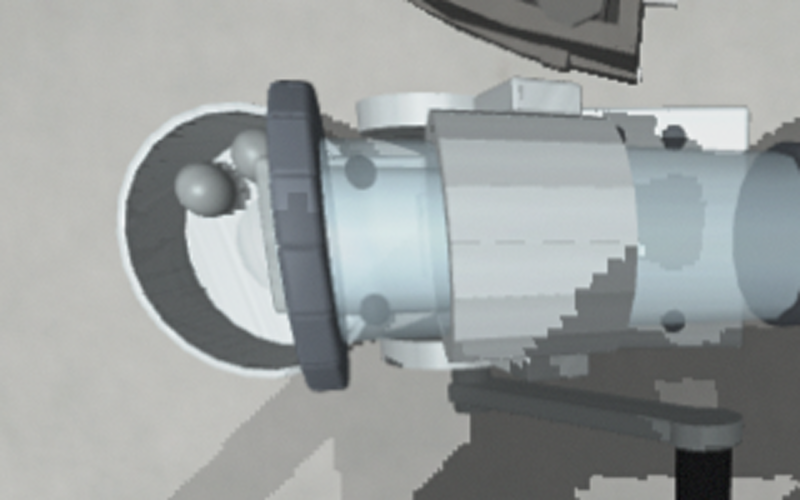

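View pics/top12c.png

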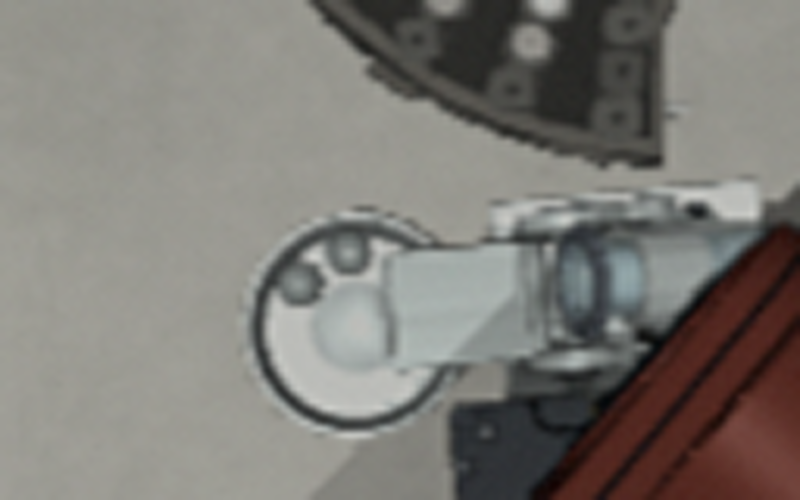

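Both balls are in the dish, at (345,250) and (300,282) in the top crop, and the pin is back at its rest position. I'll withdraw straight up and check.

```bash
python3 -m handwheel '0 0 -15 0 0 0 -1; 0 0 -40 0 0 0 -1; 0 0 -70 0 0 0 -1; 0 0 -100 0 0 0 -1; 0 0 -130 0 0 0 -1; 0 0 -150 0 0 0 -1; 0 0 -150 0 0 0 -1; 0 0 -150 0 0 0 -1'
python3 - <<'E'
from h import *
for c in ["wrist","top"]:
  cal=env.calibration(c); im,d=save(c,f"pics/{c}13.png")
  for q in ["crank_pin","mouth","ball_1","dish","jar","bottle","glue"]:
    print(c,q,[(round(x["confidence"],2),np.round(cam2w(c,x["position"],cal),4).tolist()) for x in env.pinpoint(c,q)[:2]])
E
python3 g.py
```

```text
time: 21.2
eef_pos: [0.4299, -0.2708, 0.2267]
tcp_rot: [0.999, 0.047, 0.0, 0.0]
force: [-0.1, -0.1, -0.9]
opening: 0.0869
wrist crank_pin [(0.98, [0.4391, -0.2804, 0.1218]), (0.27, [0.5485, -0.3875, -0.0012])]
wrist mouth [(0.84, [0.5042, -0.2156, 0.1661])]
wrist ball_1 [(0.66, [0.5092, -0.1182, 0.0115])]
wrist dish [(0.76, [0.491, -0.1402, -0.0023])]
wrist jar [(0.63, [0.5475, -0.3868, -0.0013])]
wrist bottle [(0.68, [0.4783, -0.3956, -0.0006])]
wrist glue []
top crank_pin []
top mouth [(0.75, [0.4993, -0.2164, 0.1665])]
top ball_1 [(0.62, [0.5071, -0.1139, 0.0066])]
top dish [(0.94, [0.4899, -0.1386, 0.0011])]
top jar [(0.6, [0.5398, -0.3956, -0.001])]
top bottle [(0.59, [0.4778, -0.3948, -0.0022])]
top glue [(0.56, [0.7336, 0.0225, -0.0053]), (0.21, [0.4736, -0.3947, -0.0012])]
22.0 tcp [ 0.4299 -0.2704  0.227 ] F [1.2  0.59 0.27] op 0.0869 yaw_y -84.6 j [-0.72 -0.08  1.79  0.    1.44  0.76]
```

View pics/wrist13.png

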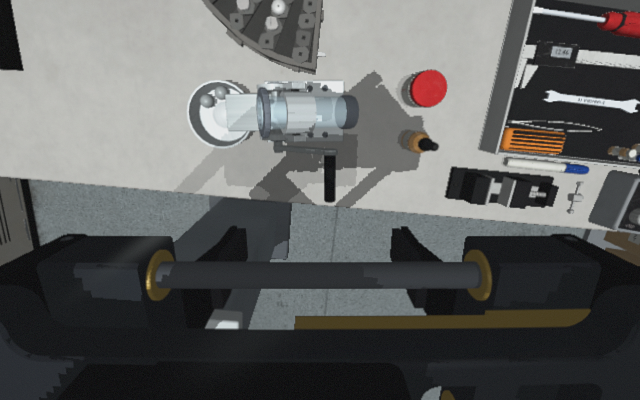

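The picture shows both balls in the dish at (207,100) and (220,94), the tube at rest with its mouth up, and the gripper clear of everything. The jar, bottle and glue stick haven't moved. Handing in.

```bash
python3 -c "
from plant import env
print(env.job_done())"
```

```text
the job is handed in; nothing more can be done
None
```

Both balls are in the dish and the tube is back at its rest, mouth up. I handed the job in at about 22 s of the 67 s allowed; no verdict is reported.

**What I did:** I pushed the dish under the drop point with the half-open fingers. Then I straddled the crank pin with the fingers fully open and swung the tube over and back twice. After the first rap I could see only one ball in the dish. After the second I could see both.

**Last checks:**
- **Dish:** it measures about (0.490, -0.139), within about 3 mm of my estimate of the drop point, and looks upright.
- **Balls:** both show in the dish in the last wrist picture. In that last check the networks marked only one ball per camera; both cameras had marked both one step earlier.
- **Tube:** the pin and mouth measure at their rest positions, within about 5 mm.
- **Bystanders:** the jar, bottle and glue stick measure within about 10 mm of their first readings, which is about the networks' scatter.
- **Gripper:** it was clear of everything, with about 1 N on the force reading, which is normal noise.

**What disagreed:** the fingers end about 28 mm short of the stated TCP. Because of that, my first push passed over the dish without moving it. I measured the difference in the depth picture and worked with the corrected length from then on.

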